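# Sweep the drained jar bungs off the tray into the pan

## Robot

A 6-joint arm with a two-finger parallel gripper is mounted at the origin on the work surface. World frame = base frame: x ahead of the robot, y to its left, z up, the work surface at z = 0. Lengths are in m, angles in degrees, forces in N, time in s.
With the tool pointing down it reaches from about 0.35 to 0.875 m from the base axis. Payload 4.2 kg.
Tool frame: the origin (TCP) lies midway between the tips of the shut fingers; the grasp point (between the pads) lies 19 mm behind it; z points along the fingers, y is the line along which they close (so a half turn about z gives the same grasp; the last joint's range is limited). The gripper opens to 87 mm and grips with 3 to 60 N. Pads are 19 mm wide; open, the fingers measure 117 mm over their backs; the gripper's body (75 mm by 190 mm) begins 51 mm behind the grasp point.
Start: joints at [-55.485, 22.042, 0.453, 0, -68.411, -14.817], TCP at [0.211, -0.588, 0.223] pointing down, gripper open.
Joint ranges: [-179.83, 179.83], [-69.29, 118.12], [-61.27, 80.66], [-181.25, 117.63], [-171.15, -9.14], [-177.46, 177.46]. Speed limits (degrees/s): [159.86, 159.86, 180, 180, 180, 180].

## Interface

Orientations are given as a 3x3 rotation matrix whose columns are the frame's x, y, z axes.
In Python, from station import sense, capture, camera_params, finish_job gives the robot as it stands.
- The arm moves only by the tool drive_tool, never from a script. Its argument "rows" is a list of rows, each an object of numbers: "tx", "ty", "tz": the shift along the tool's x, y, z in cm; "ax", "ay", "az": the turn, a rotation vector about the tool's x, y, z in rad; "claw": the finger opening in cm, from 0 to 8.7. In form: [{"tx": .., "ty": .., "tz": .., "ax": .., "ay": .., "az": .., "claw": ..}, ...]. A call has 1 to 10 rows; each row shifts and turns the commanded pose from where the row before left it, along the tool's axes as they then stand; what a row does not reach is not made up. A row lasts 1/12 s, in which the tool goes at most 41.7 mm and 7.16 degrees, less where a joint would pass 70% of its speed; a pose out of reach is approached as far as the arm can. A call with a gripper value outside its range is refused whole. The fingers move at their own pace and stop on an object; the grip force is fixed at half the most. Time passes only in rows, so rows that do not move let the fingers close. It gives the time, the measured TCP pose, the force, the opening and the grip force at its end, in the units of the state.
- sense(): the state, without advancing time (a new reading comes with each control period).
- capture(name): name is "scene" or "top"; returns (picture, depth): 384x512x3 uint8, red, green, blue; 384x512 float32, m along the optical axis (not along the pixel's ray), 0 where there is no reading.
- camera_params(name): a dict with "intrinsics" (3x3 intrinsics, pixels), "k1" (the pictures are not rectified: a ray, as slopes to the right and down, at radius r is drawn at 1 + k1 r^2 times it, then the intrinsics apply), "R" (3x3) and "t" (3): a world point X has camera coordinates R X + t. Camera axes: x right, y down, z forward; pixel columns grow to the right and rows downward; lengths in m; the calibration is good to about 2 mm. A picture is of the moment at which its call begins. camera_params takes no time and is no camera call.
- finish_job(): hands the job in; it is judged then, once.
The state is a dict: "time_s": time; "joints": joint angles; "joint_velocities": joint speeds; "effort": joint torques, N m; "tcp_pos": TCP position; "ee_rot": TCP orientation; "wrist_force": force on the tool from outside, world axes, zero at the start; "moment": the same for the moment, N m; "gripper_width": opening from 0.0 (shut) to 1.0 (fully open); "gripper_force": force on a finger pad.
Only numpy, scipy, OpenCV 4.12 (cv2) and the standard library are available. Lean on these libraries where they do the work, as an engineer would, in place of code of your own. Each camera call takes 0.05 s, during which the arm holds its last target. There are 200 camera calls.

## Task

The four cork bungs on the draining tray are dry: sweep them along the tray with your fingers and out over its open mouth, so that all four drop into the steel pan below. Only push them - do not pinch them or pick any of them up - and leave the tasting cup and the vial on the tray standing where they are.

Things in the scene. Friction and masses are not known exactly. Their poses are not given: they have to be found in the camera images.
- tray: Stainless draining tray on a stand, fixed, turned by up to 0.25 rad. Origin on the table under the centre of its floor; x across, y along, open mouth at the -y end. Level floor, top 125 mm above the table, 300 mm long (y -150 to 150), 240 wide. Rim 4 mm thick, 21 mm above the floor, on both sides and at the +y end; from y = -50 mm to the mouth the side rims converge from 240 to 120 mm apart.
- mouth (a point): Centre of the tray's open front edge (y = -150 mm of the tray), on the floor's top surface, axes as the tray's. The mouth is 120 mm wide and has no rim: what is pushed over its edge in -y drops into the pan.
- pan (a point): Centre of the inner floor of the open steel pan (inside 162 mm in x, 148 mm in y, 101 mm deep, rim 105 mm above the table) fixed below the mouth; axes as the tray's. This point lies 65 mm beyond the mouth in -y, 121 mm below it; the tray's edge overhangs the pan's near wall by 12 mm.
- bung1_mid (a point): Cork bung 1 of four alike: a T-shaped jar stopper standing upside down on the tray, wooden cap below (disc 44 mm across, 11 mm thick), cork plug above (31 mm across narrowing to 27 mm), 26 mm tall, about 22 g. This point lies on its axis, 13 mm above its underside; z points up the plug.
- bung2_mid (a point): Cork bung 2 of four alike: a T-shaped jar stopper standing upside down on the tray, wooden cap below (disc 44 mm across, 11 mm thick), cork plug above (31 mm across narrowing to 27 mm), 26 mm tall, about 22 g. This point lies on its axis, 13 mm above its underside; z points up the plug.
- bung3_mid (a point): Cork bung 3 of four alike: a T-shaped jar stopper standing upside down on the tray, wooden cap below (disc 44 mm across, 11 mm thick), cork plug above (31 mm across narrowing to 27 mm), 26 mm tall, about 22 g. This point lies on its axis, 13 mm above its underside; z points up the plug.
- bung4_mid (a point): Cork bung 4 of four alike: a T-shaped jar stopper standing upside down on the tray, wooden cap below (disc 44 mm across, 11 mm thick), cork plug above (31 mm across narrowing to 27 mm), 26 mm tall, about 22 g. This point lies on its axis, 13 mm above its underside; z points up the plug.
- cup: Small white porcelain tasting cup standing on the tray's floor between the bungs or behind them, 39 mm across the rim, 32 mm tall, 50 g. Origin at the centre of its underside.
- vial: Small brown glass sample vial with black cap standing on the tray's floor, 31 mm across, 52 mm tall, 50 g. Origin at the centre of its underside.
Not all that is in view belongs to the job. Leave any green or pink look-alike of the part that bears bung4_mid alone.

How it is judged:
By the outcome, as a careful person would: the job done as asked, in the order asked, and still so for the second after the job is handed in, with the robot touching nothing.
It also fails if it takes over 53 s, if anything falls off the work surface, if the arm or the gripper's body presses on something with over 40 N, if the wrist force passes 120 N, or if a joint passes its speed limit or range.

## Working session

There is one attempt and no reset: what is moved stays moved. The work goes in short steps, Python scripts to look and compute and a tool call to move; the robot and the scene stay as the last step left them, time stands still between calls to the robot, and variables do not carry over. Pictures are saved under pics/ and viewed, at most 10 in all, crops included, and the job is handed in when it is done.

Besides the shell and the picture viewer there is one more tool, called by a JSON object that holds its "fn" and its "kwargs", one argument or row to a line. drive_tool: Moves the arm, as the interface text tells. Its arguments: {"type":"object","properties":{"rows":{"type":"array"}},"required":["rows"]}

```bash
ls; mkdir -p pics
python3 - <<'E'
from station import *
import cv2,numpy as np
for n in("scene","top"):
    p,d=capture(n); cv2.imwrite(f"pics/{n}0.png",p[...,::-1]); np.savez(f"{n}0.npz",p=p,d=d)
    c=camera_params(n); print(n,c)
s=sense(); print(s)
E
```

```text
pics
scene {'intrinsics': array([[402.7760103 ,   0.        , 258.83595833],
       [  0.        , 402.7760103 , 190.50960387],
       [  0.        ,   0.        ,   1.        ]]), 'k1': -0.0734780175150773, 'R': array([[ 0.89710046,  0.44174376,  0.00855634],
       [ 0.24063789, -0.47226659, -0.84797268],
       [-0.37054577,  0.76277567, -0.52997086]]), 't': array([-0.44203015, -0.01215687,  1.01554182])}
top {'intrinsics': array([[433.24400302,   0.        , 254.15994899],
       [  0.        , 433.24400302, 192.5286759 ],
       [  0.        ,   0.        ,   1.        ]]), 'k1': 0.018284090929195095, 'R': array([[-0.02670472, -0.99964181,  0.00176304],
       [-0.98067957,  0.02585618, -0.19390471],
       [ 0.19378967, -0.00690715, -0.98101878]]), 't': array([0.04494966, 0.48673914, 0.7398435 ])}
{'time_s': 0.1, 'joints': array([-5.54849429e+01,  2.20875885e+01,  3.87420764e-01, -2.50105892e-02,
       -6.84130926e+01, -1.48143740e+01]), 'joint_velocities': array([ 0.03376476, -0.06708103,  0.15161666,  0.13895642, -0.0689013 ,
       -0.03995736]), 'effort': array([-4.07982534e-04, -3.91691530e+01,  1.87934732e+01,  4.23186913e+00,
        1.34723273e-02, -6.90913430e-05]), 'tcp_pos': array([ 0.21049646, -0.58790416,  0.22155553]), 'ee_rot': array([[-9.41520743e-01, -3.36954111e-01, -7.85608562e-04],
       [-3.36955007e-01,  9.41518915e-01,  1.85877395e-03],
       [ 1.13343799e-04,  2.01478897e-03, -9.99997964e-01]]), 'wrist_force': array([-0.50633435, -0.2527243 ,  0.36803799]), 'moment': array([-0.00480957, -0.04176713,  0.01394447]), 'gripper_force': 0.0, 'gripper_width': 0.9984204433176178}
```

View pics/top0.png

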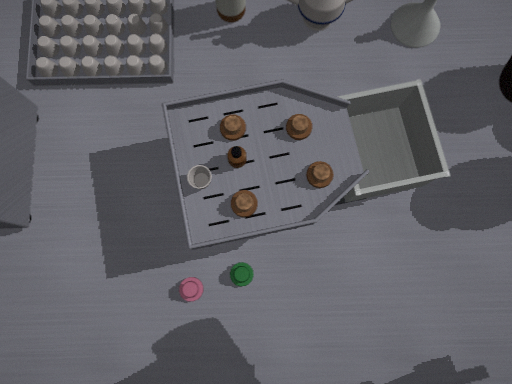

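View pics/scene0.png

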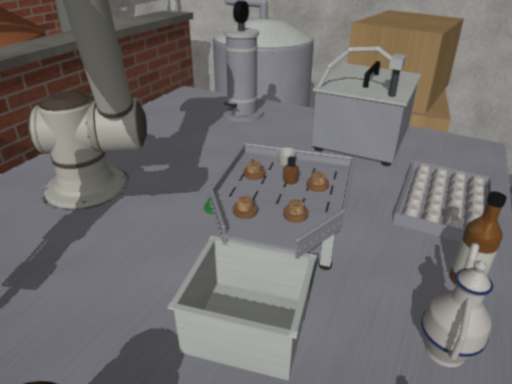

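The top view shows bungs at about (233,127), (299,126), (320,174) and (244,204). The vial is at (237,157), the cup at (199,177), and the mouth faces right towards the pan. The green and pink look-alikes are on the table. The scene view agrees.

```bash
cat > h.py <<'E'
from station import *
import cv2,numpy as np
def rays(n,px):
    c=camera_params(n);K=c["intrinsics"];px=np.atleast_2d(np.array(px,float))
    q=np.c_[(px[:,0]-K[0,2])/K[0,0],(px[:,1]-K[1,2])/K[1,1]];u=q.copy()
    for _ in range(8): u=q/(1+c["k1"]*(u**2).sum(1,keepdims=True))
    return -c["R"].T@c["t"],np.c_[u,np.ones(len(u))]@c["R"]
def plane(n,px,z):
    o,d=rays(n,px); return o+d*((z-o[2])/d[:,2])[:,None]
def proj(n,X):
    c=camera_params(n);X=np.atleast_2d(X)@c["R"].T+c["t"];u=X[:,:2]/X[:,2:]
    u=u*(1+c["k1"]*(u**2).sum(1,keepdims=True));K=c["intrinsics"];return u*K[0,0]+K[:2,2]
def cork(p):
    h=cv2.cvtColor(p,cv2.COLOR_RGB2HSV);m=cv2.inRange(h,(3,90,60),(20,255,255))
    k,l,s,ce=cv2.connectedComponentsWithStats(m);return [(ce[i],s[i]) for i in range(1,k) if s[i][4]>60]
E
python3 - <<'E'
from h import *
p=np.load("top0.npz")["p"]
for c,s in cork(p): print(c.round(1),s,plane("top",[c],.138).round(3))
c=cv2.resize(p[70:255,150:450],None,fx=2.66,fy=2.66,interpolation=cv2.INTER_CUBIC)
cv2.imwrite("pics/crop0.png",c[...,::-1])
E
```

```text
[233.  126.2] [220 115  25  24 437] [[0.583 0.065 0.138]]
[299.8 125.6] [287 114  25  25 427] [[ 0.581 -0.046  0.138]]
[237.3 156.4] [228 147  18  16 140] [[0.531 0.059 0.138]]
[320.2 173.6] [307 161  26  26 473] [[ 0.498 -0.075  0.138]]
[243.8 202.8] [231 190  26  27 533] [[0.454 0.05  0.138]]
```

View pics/crop0.png

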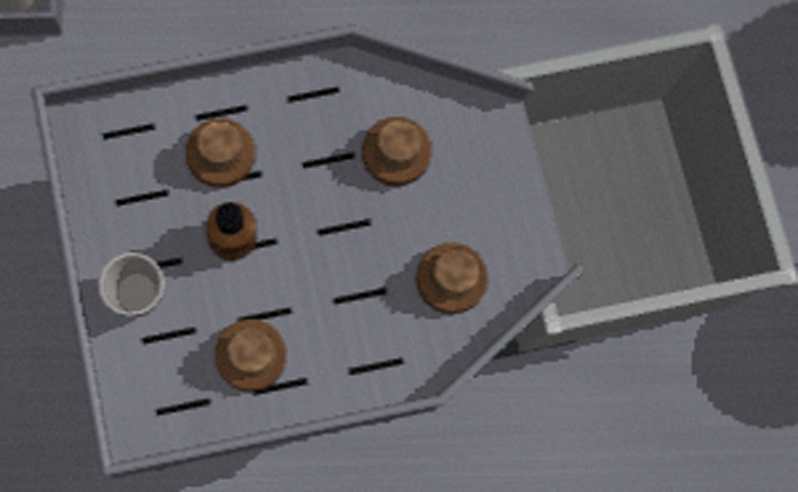

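The crop shows the tray clearly. Rim-top corners in crop pixels are (38,92), (108,468), (352,33), (440,402), and the mouth rim ends are (530,90) and (578,268). The cup rim centre is (132,284) and the vial cap top is (230,217).

Run:
```python
from h import *
import json
cr=lambda L:[(150+x/2.66,70+y/2.66) for x,y in L]
W=plane("top",cr([(39,93),(109,467),(352,34),(440,402),(530,89),(578,268)]),.146)[:,:2]
# tray: rim outer back corners (+-.122.. ,.152), apex, mouth
M=np.array([(-.122,.152),(.122,.152),(-.122,-.05),(.122,-.05),(-.062,-.15),(.062,-.15)])
# sign: top of image is +x world; mouth -y tray -> world -y ; tray x ~ world x
M[:,0]*=-1
mc,wc=M.mean(0),W.mean(0);H=(M-mc).T@(W-wc);U,S,V=np.linalg.svd(H);R=V.T@U.T
t=wc-R@mc;print("R",R,"det",np.linalg.det(R),"yaw",np.arctan2(R[1,0],R[0,0]),"t",t)
print("resid mm",((W-(M@R.T+t))*1e3).round(1).tolist())
B=[(220,115,25,24),(287,114,25,25),(307,161,26,26),(231,190,26,27)]
b=plane("top",[(x+w/2-.5,y+h/2-.5) for x,y,w,h in B],.132)[:,:2]
cup=plane("top",cr([(132,284)]),.157)[:,:2];v=plane("top",cr([(230,217)]),.177)[:,:2]
P=np.r_[b,cup,v]
print(P.round(3).tolist());print("tray",((P-t)@R*1e3).round(0).tolist())
np.savez("tray.npz",R=R,t=t)
```

```text
R [[ 0.98379682 -0.17928696]
 [ 0.17928696  0.98379682]] det 1.0000000000000004 yaw 0.1802616202156425 t [0.52937864 0.00746058]
resid mm [[-2.8, -2.6], [5.2, -2.5], [-4.8, 0.6], [1.9, 1.7], [-3.2, 0.8], [3.8, 2.0]]
[[0.584, 0.067], [0.582, -0.045], [0.5, -0.075], [0.454, 0.05], [0.494, 0.118], [0.527, 0.058]]
tray [[65.0, 48.0], [43.0, -61.0], [-44.0, -76.0], [-66.0, 56.0], [-15.0, 115.0], [7.0, 51.0]]
```

Tray yaw comes out at 0.18 rad. In tray mm, the bungs are at (65,48), (43,-61), (-44,-76) and (-66,56), with the cup at (-15,115) and the vial at (7,51). I'll turn the tool so its x axis points out of the mouth, with the fingers partly open to cradle each cap edge from behind.

{"fn": "drive_tool", "kwargs": {
  "rows": [
    {"az": -0.117, "claw": 2.8},
    {"az": -0.117, "claw": 2.8},
    {"az": -0.117, "claw": 2.8},
    {"az": -0.117, "claw": 2.8},
    {"az": -0.117, "claw": 2.8},
    {"az": -0.117, "claw": 2.8},
    {"az": -0.117, "claw": 2.8},
    {"az": -0.117, "claw": 2.8},
    {"az": -0.117, "claw": 2.8},
    {"az": -0.117, "claw": 2.8}
  ]
}}

```text
invalid input at $.rows[0]: expected keys tx, ty, tz, ax, ay, az, claw
```

{"fn": "drive_tool", "kwargs": {
  "rows": [
    {"az": -0.117, "claw": 2.8},
    {"az": -0.117, "claw": 2.8},
    {"tx": -2.5, "ty": -2.3, "claw": 2.8},
    {"tx": -2.5, "ty": -2.3, "claw": 2.8},
    {"tx": -2.5, "ty": -2.3, "claw": 2.8},
    {"tx": -2.5, "ty": -2.3, "claw": 2.8},
    {"tx": -2.5, "ty": -2.3, "claw": 2.8},
    {"tx": -2.5, "ty": -2.3, "claw": 2.8},
    {"tx": -2.5, "ty": -2.3, "claw": 2.8},
    {"tx": -2.5, "ty": -2.3, "claw": 2.8}
  ]
}}

```text
invalid input at $.rows[0]: expected keys tx, ty, tz, ax, ay, az, claw
```

{"fn": "drive_tool", "kwargs": {
  "rows": [
    {"tx": -2.5, "ty": -2.3, "claw": 2.8},
    {"tx": -2.5, "ty": -2.3, "claw": 2.8},
    {"tx": -2.5, "ty": -2.3, "claw": 2.8},
    {"tx": -2.5, "ty": -2.3, "claw": 2.8},
    {"tx": -2.5, "ty": -2.3, "claw": 2.8},
    {"tx": -2.5, "ty": -2.3, "claw": 2.8},
    {"tx": -2.5, "ty": -2.3, "claw": 2.8},
    {"tx": -2.5, "ty": -2.3, "claw": 2.8},
    {"tx": -2.5, "ty": -2.3, "claw": 2.8},
    {"claw": 2.8}
  ]
}}

```text
invalid input at $.rows[0]: expected keys tx, ty, tz, ax, ay, az, claw
```

```bash
cat >> h.py <<'E'
def where():
    T=np.load("tray.npz");s=sense();R=T["R"];x=s["tcp_pos"]
    print("t",s["time_s"],"tray mm",((x[:2]-T["t"])@R*1e3).round(1),"z above floor",((x[2]-.125)*1e3).round(1),"toolx in tray",(R.T@s["ee_rot"][:2,0]).round(3),s["ee_rot"][2].round(4),"open mm",s["gripper_width"]*87,s["wrist_force"].round(1))
E
python3 -c "
from h import *
where()"
```

```text
t 0.1 tray mm [-420.5 -528.5] z above floor 96.6 toolx in tray [-0.987 -0.163] [ 1.e-04  2.e-03 -1.e+00] open mm 86.86257856863276 [-0.5 -0.3  0.4]
```

All seven keys are required in every row.

{"fn": "drive_tool", "kwargs": {
  "rows": [
    {"tx": 0, "ty": 0, "tz": 0, "ax": 0, "ay": 0, "az": -0.117, "claw": 2.8},
    {"tx": 0, "ty": 0, "tz": 0, "ax": 0, "ay": 0, "az": -0.117, "claw": 2.8},
    {"tx": 0, "ty": 0, "tz": 0, "ax": 0, "ay": 0, "az": -0.117, "claw": 2.8},
    {"tx": 0, "ty": 0, "tz": 0, "ax": 0, "ay": 0, "az": -0.117, "claw": 2.8},
    {"tx": 0, "ty": 0, "tz": 0, "ax": 0, "ay": 0, "az": -0.117, "claw": 2.8},
    {"tx": 0, "ty": 0, "tz": 0, "ax": 0, "ay": 0, "az": -0.117, "claw": 2.8},
    {"tx": 0, "ty": 0, "tz": 0, "ax": 0, "ay": 0, "az": -0.117, "claw": 2.8},
    {"tx": 0, "ty": 0, "tz": 0, "ax": 0, "ay": 0, "az": -0.117, "claw": 2.8},
    {"tx": 0, "ty": 0, "tz": 0, "ax": 0, "ay": 0, "az": -0.117, "claw": 2.8},
    {"tx": 0, "ty": 0, "tz": 0, "ax": 0, "ay": 0, "az": -0.117, "claw": 2.8}
  ]
}}

```text
time_s: 0.93
tcp_pos: [0.2106, -0.5881, 0.2219]
ee_rot: [[-0.051, -0.999, -0.0], [-0.999, 0.051, 0.001], [-0.001, 0.001, -1.0]]
wrist_force: [0.0, 0.9, -0.3]
gripper_width: 0.357
gripper_force: 0.0
```

{"fn": "drive_tool", "kwargs": {
  "rows": [
    {"tx": 0, "ty": 0, "tz": 0, "ax": 0, "ay": 0, "az": -0.117, "claw": 2.8},
    {"tx": 0, "ty": 0, "tz": 0, "ax": 0, "ay": 0, "az": -0.117, "claw": 2.8},
    {"tx": -2.5, "ty": -2.3, "tz": 0, "ax": 0, "ay": 0, "az": 0, "claw": 2.8},
    {"tx": -2.5, "ty": -2.3, "tz": 0, "ax": 0, "ay": 0, "az": 0, "claw": 2.8},
    {"tx": -2.5, "ty": -2.3, "tz": 0, "ax": 0, "ay": 0, "az": 0, "claw": 2.8},
    {"tx": -2.5, "ty": -2.3, "tz": 0, "ax": 0, "ay": 0, "az": 0, "claw": 2.8},
    {"tx": -2.5, "ty": -2.3, "tz": 0, "ax": 0, "ay": 0, "az": 0, "claw": 2.8},
    {"tx": -2.5, "ty": -2.3, "tz": 0, "ax": 0, "ay": 0, "az": 0, "claw": 2.8},
    {"tx": -2.5, "ty": -2.3, "tz": 0, "ax": 0, "ay": 0, "az": 0, "claw": 2.8},
    {"tx": -2.5, "ty": -2.3, "tz": 0, "ax": 0, "ay": 0, "az": 0, "claw": 2.8}
  ]
}}

```text
time_s: 1.77
tcp_pos: [0.3569, -0.3574, 0.2222]
ee_rot: [[0.176, -0.984, -0.0], [-0.984, -0.176, 0.0], [-0.001, 0.0, -1.0]]
wrist_force: [0.0, 0.1, 0.0]
gripper_width: 0.322
gripper_force: 0.0
```

{"fn": "drive_tool", "kwargs": {
  "rows": [
    {"tx": -2.5, "ty": -2.3, "tz": 0, "ax": 0, "ay": 0, "az": 0, "claw": 2.8},
    {"tx": -2.5, "ty": -2.3, "tz": 0, "ax": 0, "ay": 0, "az": 0, "claw": 2.8},
    {"tx": -2.5, "ty": -2.3, "tz": 0, "ax": 0, "ay": 0, "az": 0, "claw": 2.8},
    {"tx": -2.5, "ty": -2.3, "tz": 0, "ax": 0, "ay": 0, "az": 0, "claw": 2.8},
    {"tx": -2.5, "ty": -2.3, "tz": 0, "ax": 0, "ay": 0, "az": 0, "claw": 2.8},
    {"tx": -2.5, "ty": -2.3, "tz": 0, "ax": 0, "ay": 0, "az": 0, "claw": 2.8},
    {"tx": -2.5, "ty": -2.3, "tz": 0, "ax": 0, "ay": 0, "az": 0, "claw": 2.8},
    {"tx": -2.5, "ty": -2.3, "tz": 0, "ax": 0, "ay": 0, "az": 0, "claw": 2.8},
    {"tx": -2.5, "ty": -2.3, "tz": 0, "ax": 0, "ay": 0, "az": 0, "claw": 2.8},
    {"tx": 0, "ty": 0, "tz": 0, "ax": 0, "ay": 0, "az": 0, "claw": 2.8}
  ]
}}

```text
time_s: 2.6
tcp_pos: [0.5234, -0.0974, 0.222]
ee_rot: [[0.181, -0.984, 0.001], [-0.984, -0.181, 0.0], [-0.0, -0.001, -1.0]]
wrist_force: [-0.4, -0.1, -0.2]
gripper_width: 0.32
gripper_force: 0.0
```

```bash
python3 -c "
from h import *
where()"
```

```text
t 2.6 tray mm [ -24.7 -102.1] z above floor 97.0 toolx in tray [ 0.002 -1.   ] [-3.e-04 -9.e-04 -1.e+00] open mm 27.878113713604986 [-0.4 -0.1 -0.2]
```

{"fn": "drive_tool", "kwargs": {
  "rows": [
    {"tx": -2.7, "ty": -2.3, "tz": 0, "ax": 0, "ay": 0, "az": 0, "claw": 2.8},
    {"tx": -2.7, "ty": -2.3, "tz": 0, "ax": 0, "ay": 0, "az": 0, "claw": 2.8},
    {"tx": -2.6, "ty": -2.2, "tz": 0, "ax": 0, "ay": 0, "az": 0, "claw": 2.8},
    {"tx": 0, "ty": 0, "tz": 2.5, "ax": 0, "ay": 0, "az": 0, "claw": 2.8},
    {"tx": 0, "ty": 0, "tz": 2.5, "ax": 0, "ay": 0, "az": 0, "claw": 2.8},
    {"tx": 0, "ty": 0, "tz": 2.5, "ax": 0, "ay": 0, "az": 0, "claw": 2.8},
    {"tx": 0, "ty": 0, "tz": 1.6, "ax": 0, "ay": 0, "az": 0, "claw": 2.8},
    {"tx": 0, "ty": 0, "tz": 0, "ax": 0, "ay": 0, "az": 0, "claw": 2.8},
    {"tx": 0, "ty": 0, "tz": 0, "ax": 0, "ay": 0, "az": 0, "claw": 2.8}
  ]
}}

```text
time_s: 3.35
tcp_pos: [0.5731, -0.0108, 0.1309]
ee_rot: [[0.176, -0.984, -0.002], [-0.984, -0.176, -0.001], [0.0, 0.002, -1.0]]
wrist_force: [-0.7, 0.0, 0.9]
gripper_width: 0.322
gripper_force: 0.0
```

```bash
python3 -c "
from h import *
where()
p,d=capture('top');c=cv2.resize(p[70:255,150:450],None,fx=2.66,fy=2.66)
q=capture('scene')[0][130:260,190:370];q=cv2.resize(q,None,fx=2.66,fy=2.66,interpolation=cv2.INTER_CUBIC)
cv2.imwrite('pics/s1.png',q[...,::-1])"
```

```text
t 3.35 tray mm [ 39.8 -25.8] z above floor 5.9 toolx in tray [-0.003 -1.   ] [ 5.0e-04  2.4e-03 -1.0e+00] open mm 28.050683224879272 [-0.7  0.   0.9]
```

View pics/s1.png

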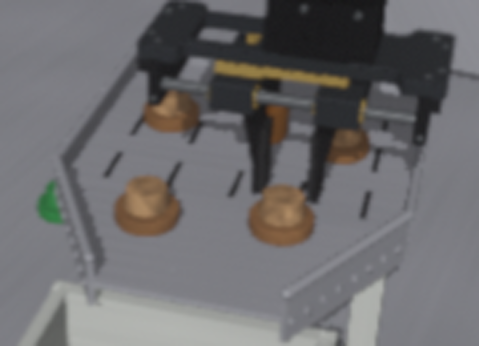

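The picture shows the two fingertips, at (262,190) and (316,198), just behind bung 2 at (282,213). Its path to the mouth is clear, so I'll push.

{"fn": "drive_tool", "kwargs": {
  "rows": [
    {"tx": 1.0, "ty": 0.2, "tz": 0, "ax": 0, "ay": 0, "az": 0, "claw": 2.8},
    {"tx": 1.0, "ty": 0.2, "tz": 0, "ax": 0, "ay": 0, "az": 0, "claw": 2.8},
    {"tx": 1.0, "ty": 0.2, "tz": 0, "ax": 0, "ay": 0, "az": 0, "claw": 2.8},
    {"tx": 1.0, "ty": 0.2, "tz": 0, "ax": 0, "ay": 0, "az": 0, "claw": 2.8},
    {"tx": 1.0, "ty": 0.2, "tz": 0, "ax": 0, "ay": 0, "az": 0, "claw": 2.8},
    {"tx": 1.0, "ty": 0.2, "tz": 0, "ax": 0, "ay": 0, "az": 0, "claw": 2.8},
    {"tx": 1.0, "ty": 0.2, "tz": 0, "ax": 0, "ay": 0, "az": 0, "claw": 2.8},
    {"tx": 1.0, "ty": 0.2, "tz": 0, "ax": 0, "ay": 0, "az": 0, "claw": 2.8},
    {"tx": 1.0, "ty": 0.2, "tz": 0, "ax": 0, "ay": 0, "az": 0, "claw": 2.8},
    {"tx": 1.0, "ty": 0.2, "tz": 0, "ax": 0, "ay": 0, "az": 0, "claw": 2.8}
  ]
}}

```text
time_s: 4.28
tcp_pos: [0.5715, -0.1135, 0.1315]
ee_rot: [[0.176, -0.984, -0.0], [-0.984, -0.176, -0.0], [-0.0, 0.0, -1.0]]
wrist_force: [-0.4, 0.3, 0.5]
gripper_width: 0.319
gripper_force: 0.2
```

{"fn": "drive_tool", "kwargs": {
  "rows": [
    {"tx": 1.0, "ty": 0.2, "tz": 0, "ax": 0, "ay": 0, "az": 0, "claw": 2.8},
    {"tx": 1.0, "ty": 0.2, "tz": 0, "ax": 0, "ay": 0, "az": 0, "claw": 2.8},
    {"tx": 1.0, "ty": 0.2, "tz": 0, "ax": 0, "ay": 0, "az": 0, "claw": 2.8},
    {"tx": 0.5, "ty": 0, "tz": 0, "ax": 0, "ay": 0, "az": 0, "claw": 2.8},
    {"tx": 0, "ty": 0, "tz": 0, "ax": 0, "ay": 0, "az": 0, "claw": 2.8},
    {"tx": 0, "ty": 0, "tz": 0, "ax": 0, "ay": 0, "az": 0, "claw": 2.8},
    {"tx": 0, "ty": 0, "tz": -2.5, "ax": 0, "ay": 0, "az": 0, "claw": 2.8},
    {"tx": 0, "ty": 0, "tz": -2.5, "ax": 0, "ay": 0, "az": 0, "claw": 2.8},
    {"tx": 0, "ty": 0, "tz": -2, "ax": 0, "ay": 0, "az": 0, "claw": 2.8},
    {"tx": 0, "ty": 0, "tz": 0, "ax": 0, "ay": 0, "az": 0, "claw": 2.8}
  ]
}}

```text
time_s: 5.12
tcp_pos: [0.5746, -0.1479, 0.2067]
ee_rot: [[0.178, -0.984, 0.01], [-0.984, -0.178, -0.002], [0.003, -0.009, -1.0]]
wrist_force: [1.6, -0.0, 1.1]
gripper_width: 0.323
gripper_force: 0.0
```

```bash
python3 -c "
from h import *
where()
q=capture('scene')[0];cv2.imwrite('pics/s2.png',q[120:384,150:390,::-1])"
```

```text
t 5.1167 tray mm [  16.6 -160.9] z above floor 81.7 toolx in tray [-0.001 -1.   ] [ 0.0032 -0.0091 -1.    ] open mm 28.102325789187844 [ 1.6 -0.   1.1]
```

View pics/s2.png

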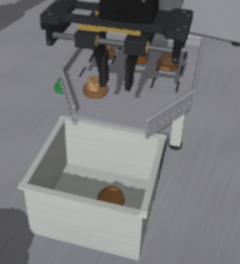

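Bung 2 lies in the pan at (110,197) in the crop, and bung 3 is untouched at (95,87). Bung 3 is next.

{"fn": "drive_tool", "kwargs": {
  "rows": [
    {"tx": -3.1, "ty": 1.5, "tz": 0, "ax": 0, "ay": 0, "az": 0, "claw": 2.8},
    {"tx": -3.1, "ty": 1.5, "tz": 0, "ax": 0, "ay": 0, "az": 0, "claw": 2.8},
    {"tx": -3.1, "ty": 1.5, "tz": 0, "ax": 0, "ay": 0, "az": 0, "claw": 2.8},
    {"tx": -3.1, "ty": 1.5, "tz": 0, "ax": 0, "ay": 0, "az": 0, "claw": 2.8},
    {"tx": 0, "ty": 0, "tz": 0, "ax": 0, "ay": 0, "az": 0, "claw": 2.8},
    {"tx": 0, "ty": 0, "tz": 2.5, "ax": 0, "ay": 0, "az": 0, "claw": 2.8},
    {"tx": 0, "ty": 0, "tz": 2.5, "ax": 0, "ay": 0, "az": 0, "claw": 2.8},
    {"tx": 0, "ty": 0, "tz": 2, "ax": 0, "ay": 0, "az": 0, "claw": 2.8},
    {"tx": 0, "ty": 0, "tz": 0, "ax": 0, "ay": 0, "az": 0, "claw": 2.8},
    {"tx": 0, "ty": 0, "tz": 0, "ax": 0, "ay": 0, "az": 0, "claw": 2.8}
  ]
}}

```text
time_s: 6.0
tcp_pos: [0.4901, -0.0366, 0.1305]
ee_rot: [[0.177, -0.984, -0.003], [-0.984, -0.177, -0.001], [0.0, 0.004, -1.0]]
wrist_force: [0.4, -0.0, 0.6]
gripper_width: 0.32
gripper_force: 0.0
```

```bash
python3 -c "
from h import *
where()"
```

```text
t 6.0 tray mm [-46.5 -36.3] z above floor 5.5 toolx in tray [-0.003 -1.   ] [ 5.0e-04  3.5e-03 -1.0e+00] open mm 27.833238882248253 [ 0.4 -0.   0.6]
```

{"fn": "drive_tool", "kwargs": {
  "rows": [
    {"tx": 1.0, "ty": -0.3, "tz": 0, "ax": 0, "ay": 0, "az": 0, "claw": 2.8},
    {"tx": 1.0, "ty": -0.3, "tz": 0, "ax": 0, "ay": 0, "az": 0, "claw": 2.8},
    {"tx": 1.0, "ty": -0.3, "tz": 0, "ax": 0, "ay": 0, "az": 0, "claw": 2.8},
    {"tx": 1.0, "ty": -0.3, "tz": 0, "ax": 0, "ay": 0, "az": 0, "claw": 2.8},
    {"tx": 1.0, "ty": -0.3, "tz": 0, "ax": 0, "ay": 0, "az": 0, "claw": 2.8},
    {"tx": 1.0, "ty": -0.3, "tz": 0, "ax": 0, "ay": 0, "az": 0, "claw": 2.8},
    {"tx": 1.0, "ty": -0.3, "tz": 0, "ax": 0, "ay": 0, "az": 0, "claw": 2.8},
    {"tx": 1.0, "ty": -0.3, "tz": 0, "ax": 0, "ay": 0, "az": 0, "claw": 2.8},
    {"tx": 1.0, "ty": -0.3, "tz": 0, "ax": 0, "ay": 0, "az": 0, "claw": 2.8},
    {"tx": 1.0, "ty": -0.3, "tz": 0, "ax": 0, "ay": 0, "az": 0, "claw": 2.8}
  ]
}}

```text
time_s: 6.83
tcp_pos: [0.5384, -0.1307, 0.1315]
ee_rot: [[0.176, -0.984, -0.0], [-0.984, -0.176, -0.0], [0.0, 0.0, -1.0]]
wrist_force: [-0.3, 0.3, 0.3]
gripper_width: 0.32
gripper_force: 0.0
```

{"fn": "drive_tool", "kwargs": {
  "rows": [
    {"tx": 1.0, "ty": 0, "tz": 0, "ax": 0, "ay": 0, "az": 0, "claw": 2.8},
    {"tx": 1.0, "ty": 0, "tz": 0, "ax": 0, "ay": 0, "az": 0, "claw": 2.8},
    {"tx": 0.5, "ty": 0, "tz": 0, "ax": 0, "ay": 0, "az": 0, "claw": 2.8},
    {"tx": 0, "ty": 0, "tz": 0, "ax": 0, "ay": 0, "az": 0, "claw": 2.8},
    {"tx": 0, "ty": 0, "tz": 0, "ax": 0, "ay": 0, "az": 0, "claw": 2.8},
    {"tx": 0, "ty": 0, "tz": -2.5, "ax": 0, "ay": 0, "az": 0, "claw": 2.8},
    {"tx": 0, "ty": 0, "tz": -2.5, "ax": 0, "ay": 0, "az": 0, "claw": 2.8},
    {"tx": 0, "ty": 0, "tz": -2.5, "ax": 0, "ay": 0, "az": 0, "claw": 2.8},
    {"tx": 0, "ty": 0, "tz": 0, "ax": 0, "ay": 0, "az": 0, "claw": 2.8}
  ]
}}

```text
time_s: 7.58
tcp_pos: [0.5454, -0.1544, 0.2124]
ee_rot: [[0.178, -0.984, 0.011], [-0.984, -0.178, -0.002], [0.004, -0.01, -1.0]]
wrist_force: [1.3, -0.5, 1.0]
gripper_width: 0.323
gripper_force: 0.0
```

```bash
python3 -c "
from h import *
where()
p=capture('scene')[0]
for c,s in cork(p): print(c.round(1),s)"
```

```text
t 7.5833 tray mm [ -13.3 -162.1] z above floor 87.4 toolx in tray [-0.001 -1.   ] [ 0.004  -0.0102 -0.9999] open mm 28.086955106655793 [ 1.3 -0.5  1. ]
[19.9 24.6] [   0    1   56   46 1515]
[27.9  2.5] [ 18   0  22   7 129]
[41.4  9. ] [ 32   5  20   9 141]
[416.9  56.1] [ 350   11  112  120 6442]
[51.  16.5] [45 13 13  8 87]
[164.9  28.2] [156  25  19   8  75]
[177.3  33.8] [167  27  22  14 169]
[143.2  34. ] [133  30  22   9  96]
[155.5  40.2] [146  34  20  14 186]
[183.3  42.9] [178  38  12  11  99]
[135.4  46.4] [127  40  18  14 173]
[166.9  48.3] [158  42  19  14 169]
[83.2 50.5] [76 47 15  8 73]
[146.   55.2] [136  48  21  15 199]
[168.6  58.7] [149  48  42  22 336]
[57.7 57.7] [ 41  52  33  14 134]
[367.9  58.7] [349  52  40  16 440]
[76.6 64.6] [ 61  55  30  20 301]
[129.6  60.8] [126  56   9  11  73]
[185.2  63.1] [180  58  12  11  87]
[19.  69.1] [  0  61  39  17 253]
[136.2  70.6] [126  63  22  16 203]
[169.2  69.5] [160  63  19  14 159]
[41.9 75.2] [ 24  65  37  22 458]
[179.5  75.7] [172  69  16  14 137]
[85.4 75.6] [81 70  9 12 84]
[148.6  77.7] [139  71  20  15 171]
[62.9 83.7] [ 47  74  33  21 362]
[10.7 85.4] [  0  76  24  21 323]
[160.3  84. ] [151  77  19  15 150]
[130.9  84.7] [124  79  14  12 114]
[171.2  87.9] [163  83  17  10  67]
[26.7 96.5] [  8  85  39  24 467]
[82.1 88.4] [71 84 19  9 95]
[140.4  92.5] [130  86  20  14 158]
[151.2  97.2] [142  92  19  11  72]
[  2.7 105.8] [ 0 99  8 14 83]
[ 14.8 117.1] [  0 106  32  24 401]
[ 22.6 129.4] [ 17 122  12  16 127]
[  7.3 136.7] [  0 128  17  19 212]
[ 16.4 148.4] [  1 138  32  22 350]
[ 11.3 163.7] [  0 156  24  17 165]
[249.4 171.6] [244 163  12  16 110]
[290.2 174.3] [283 165  15  19 244]
[317.6 182.1] [308 173  20  18 291]
[484.7 230.7] [ 463  205   39   48 1183]
[249.  308.7] [228 293  46  32 807]
```

Two bungs are in the pan (merged blob at (249,309)). Bung 1 is next.

{"fn": "drive_tool", "kwargs": {
  "rows": [
    {"tx": -3.1, "ty": -1.0, "tz": 0, "ax": 0, "ay": 0, "az": 0, "claw": 2.8},
    {"tx": -3.1, "ty": -1.0, "tz": 0, "ax": 0, "ay": 0, "az": 0, "claw": 2.8},
    {"tx": -3.1, "ty": -1.0, "tz": 0, "ax": 0, "ay": 0, "az": 0, "claw": 2.8},
    {"tx": -3.1, "ty": -1.0, "tz": 0, "ax": 0, "ay": 0, "az": 0, "claw": 2.8},
    {"tx": -3.1, "ty": -1.0, "tz": 0, "ax": 0, "ay": 0, "az": 0, "claw": 2.8},
    {"tx": -3.1, "ty": -1.0, "tz": 0, "ax": 0, "ay": 0, "az": 0, "claw": 2.8},
    {"tx": -3.1, "ty": -1.0, "tz": 0, "ax": 0, "ay": 0, "az": 0, "claw": 2.8},
    {"tx": -3.3, "ty": -1.0, "tz": 0, "ax": 0, "ay": 0, "az": 0, "claw": 2.8},
    {"tx": 0, "ty": 0, "tz": 0, "ax": 0, "ay": 0, "az": 0, "claw": 2.8},
    {"tx": 0, "ty": 0, "tz": 0, "ax": 0, "ay": 0, "az": 0, "claw": 2.8}
  ]
}}

```text
time_s: 8.47
tcp_pos: [0.5763, 0.1078, 0.2052]
ee_rot: [[0.179, -0.984, -0.002], [-0.984, -0.179, -0.001], [0.0, 0.002, -1.0]]
wrist_force: [0.3, -0.6, 0.2]
gripper_width: 0.32
gripper_force: 0.0
```

```bash
python3 -c "
from h import *
where()"
```

```text
t 8.4667 tray mm [64.1 90.3] z above floor 80.2 toolx in tray [ 0. -1.] [ 2.0e-04  2.5e-03 -1.0e+00] open mm 27.805493196162168 [ 0.3 -0.6  0.2]
```

{"fn": "drive_tool", "kwargs": {
  "rows": [
    {"tx": 0, "ty": 0, "tz": 2.5, "ax": 0, "ay": 0, "az": 0, "claw": 2.8},
    {"tx": 0, "ty": 0, "tz": 2.5, "ax": 0, "ay": 0, "az": 0, "claw": 2.8},
    {"tx": 0, "ty": 0, "tz": 2.5, "ax": 0, "ay": 0, "az": 0, "claw": 2.8},
    {"tx": 0, "ty": 0, "tz": 0, "ax": 0, "ay": 0, "az": 0, "claw": 2.8},
    {"tx": 0.7, "ty": 0, "tz": 0, "ax": 0, "ay": 0, "az": 0, "claw": 2.8},
    {"tx": 0.8, "ty": 0, "tz": 0, "ax": 0, "ay": 0, "az": 0, "claw": 2.8},
    {"tx": 1.0, "ty": 0, "tz": 0, "ax": 0, "ay": 0, "az": 0, "claw": 2.8},
    {"tx": 1.0, "ty": 0, "tz": 0, "ax": 0, "ay": 0, "az": 0, "claw": 2.8},
    {"tx": 1.0, "ty": 0, "tz": 0, "ax": 0, "ay": 0, "az": 0, "claw": 2.8},
    {"tx": 1.0, "ty": 0, "tz": 0, "ax": 0, "ay": 0, "az": 0, "claw": 2.8}
  ]
}}

```text
time_s: 9.3
tcp_pos: [0.5872, 0.0505, 0.1323]
ee_rot: [[0.175, -0.984, 0.001], [-0.984, -0.175, 0.0], [-0.0, -0.001, -1.0]]
wrist_force: [0.5, -0.2, -0.2]
gripper_width: 0.319
gripper_force: 0.2
```

{"fn": "drive_tool", "kwargs": {
  "rows": [
    {"tx": 1.0, "ty": 0, "tz": 0, "ax": 0, "ay": 0, "az": 0, "claw": 2.8},
    {"tx": 1.0, "ty": 0, "tz": 0, "ax": 0, "ay": 0, "az": 0, "claw": 2.8},
    {"tx": 1.0, "ty": 0, "tz": 0, "ax": 0, "ay": 0, "az": 0, "claw": 2.8},
    {"tx": 1.0, "ty": 0.3, "tz": 0, "ax": 0, "ay": 0, "az": 0, "claw": 2.8},
    {"tx": 1.0, "ty": 0.3, "tz": 0, "ax": 0, "ay": 0, "az": 0, "claw": 2.8},
    {"tx": 1.0, "ty": 0.4, "tz": 0, "ax": 0, "ay": 0, "az": 0, "claw": 2.8},
    {"tx": 1.0, "ty": 0.4, "tz": 0, "ax": 0, "ay": 0, "az": 0, "claw": 2.8},
    {"tx": 1.0, "ty": 0.4, "tz": 0, "ax": 0, "ay": 0, "az": 0, "claw": 2.8},
    {"tx": 1.0, "ty": 0.4, "tz": 0, "ax": 0, "ay": 0, "az": 0, "claw": 2.8},
    {"tx": 0, "ty": 0, "tz": 0, "ax": 0, "ay": 0, "az": 0, "claw": 2.8}
  ]
}}

```text
time_s: 10.13
tcp_pos: [0.5802, -0.0425, 0.1315]
ee_rot: [[0.174, -0.985, -0.001], [-0.985, -0.174, -0.0], [0.0, 0.001, -1.0]]
wrist_force: [-0.2, 0.1, -0.4]
gripper_width: 0.322
gripper_force: 0.0
```

```bash
python3 -c "
from h import *
where()
q=capture('scene')[0];cv2.imwrite('pics/s3.png',cv2.resize(q[130:350,150:390,::-1],None,fx=2,fy=2))"
```

```text
t 10.1333 tray mm [ 41.  -58.3] z above floor 6.5 toolx in tray [-0.005 -1.   ] [ 1.e-04  8.e-04 -1.e+00] open mm 27.99789619203698 [-0.2  0.1 -0.4]
```

View pics/s3.png

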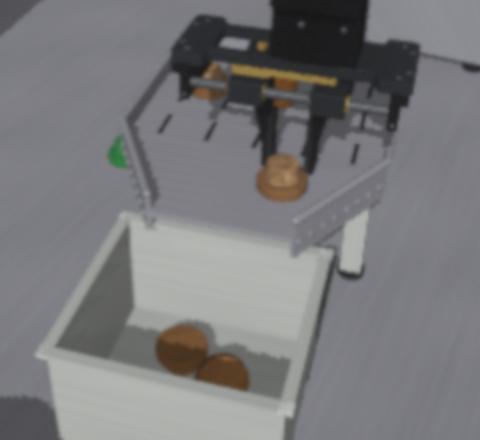

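Bung 1 at (282,175) sits squarely in front of the fingers. Two bungs lie in the pan at (182,348) and (222,373). I'll carry on to the mouth.

{"fn": "drive_tool", "kwargs": {
  "rows": [
    {"tx": 1.0, "ty": 0.3, "tz": 0, "ax": 0, "ay": 0, "az": 0, "claw": 2.8},
    {"tx": 1.0, "ty": 0.3, "tz": 0, "ax": 0, "ay": 0, "az": 0, "claw": 2.8},
    {"tx": 1.0, "ty": 0.3, "tz": 0, "ax": 0, "ay": 0, "az": 0, "claw": 2.8},
    {"tx": 1.0, "ty": 0.3, "tz": 0, "ax": 0, "ay": 0, "az": 0, "claw": 2.8},
    {"tx": 1.0, "ty": 0.3, "tz": 0, "ax": 0, "ay": 0, "az": 0, "claw": 2.8},
    {"tx": 1.0, "ty": 0.3, "tz": 0, "ax": 0, "ay": 0, "az": 0, "claw": 2.8},
    {"tx": 1.0, "ty": 0.3, "tz": 0, "ax": 0, "ay": 0, "az": 0, "claw": 2.8},
    {"tx": 1.0, "ty": 0.3, "tz": 0, "ax": 0, "ay": 0, "az": 0, "claw": 2.8},
    {"tx": 1.0, "ty": 0.3, "tz": 0, "ax": 0, "ay": 0, "az": 0, "claw": 2.8},
    {"tx": 1.0, "ty": 0, "tz": 0, "ax": 0, "ay": 0, "az": 0, "claw": 2.8}
  ]
}}

```text
time_s: 11.02
tcp_pos: [0.5715, -0.145, 0.1315]
ee_rot: [[0.176, -0.984, -0.001], [-0.984, -0.176, 0.0], [-0.0, 0.001, -1.0]]
wrist_force: [0.2, -0.8, -1.0]
gripper_width: 0.32
gripper_force: 0.0
```

{"fn": "drive_tool", "kwargs": {
  "rows": [
    {"tx": 0.5, "ty": 0, "tz": 0, "ax": 0, "ay": 0, "az": 0, "claw": 2.8},
    {"tx": 0, "ty": 0, "tz": 0, "ax": 0, "ay": 0, "az": 0, "claw": 2.8},
    {"tx": 0, "ty": 0, "tz": 0, "ax": 0, "ay": 0, "az": 0, "claw": 2.8},
    {"tx": 0, "ty": 0, "tz": -2.5, "ax": 0, "ay": 0, "az": 0, "claw": 2.8},
    {"tx": 0, "ty": 0, "tz": -2.5, "ax": 0, "ay": 0, "az": 0, "claw": 2.8},
    {"tx": 0, "ty": 0, "tz": -2.5, "ax": 0, "ay": 0, "az": 0, "claw": 2.8},
    {"tx": 0, "ty": 0, "tz": 0, "ax": 0, "ay": 0, "az": 0, "claw": 2.8},
    {"tx": 0, "ty": 0, "tz": 0, "ax": 0, "ay": 0, "az": 0, "claw": 2.8}
  ]
}}

```text
time_s: 11.68
tcp_pos: [0.5738, -0.1481, 0.2083]
ee_rot: [[0.177, -0.984, 0.004], [-0.984, -0.177, 0.0], [0.0, -0.004, -1.0]]
wrist_force: [0.3, -0.1, -0.4]
gripper_width: 0.32
gripper_force: 0.0
```

```bash
python3 -c "
from h import *
where()
p=capture('scene')[0]
for c,s in cork(p): 
  if 200<c[0]<340 and c[1]>140: print(c.round(1),s)"
```

```text
t 11.6833 tray mm [  15.8 -161.1] z above floor 83.3 toolx in tray [-0.002 -1.   ] [ 5.0e-04 -3.9e-03 -1.0e+00] open mm 27.825708563724504 [ 0.3 -0.1 -0.4]
[259.6 170.7] [255 165  10  13  79]
[292.3 177.7] [286 167  12  17 107]
[258.4 310.4] [ 228  293   66   34 1113]
```

Three bungs are in the pan. Bung 4 is next, with the fingers kept to the -x side, away from the cup.

{"fn": "drive_tool", "kwargs": {
  "rows": [
    {"tx": -3.1, "ty": 1.0, "tz": 0, "ax": 0, "ay": 0, "az": 0, "claw": 2.8},
    {"tx": -3.1, "ty": 1.0, "tz": 0, "ax": 0, "ay": 0, "az": 0, "claw": 2.8},
    {"tx": -3.2, "ty": 1.1, "tz": 0, "ax": 0, "ay": 0, "az": 0, "claw": 2.8},
    {"tx": -3.2, "ty": 1.1, "tz": 0, "ax": 0, "ay": 0, "az": 0, "claw": 2.8},
    {"tx": -3.2, "ty": 1.1, "tz": 0, "ax": 0, "ay": 0, "az": 0, "claw": 2.8},
    {"tx": -3.2, "ty": 1.1, "tz": 0, "ax": 0, "ay": 0, "az": 0, "claw": 2.8},
    {"tx": -3.2, "ty": 1.1, "tz": 0, "ax": 0, "ay": 0, "az": 0, "claw": 2.8},
    {"tx": -3.2, "ty": 1.0, "tz": 0, "ax": 0, "ay": 0, "az": 0, "claw": 2.8},
    {"tx": 0, "ty": 0, "tz": 0, "ax": 0, "ay": 0, "az": 0, "claw": 2.8},
    {"tx": 0, "ty": 0, "tz": 0, "ax": 0, "ay": 0, "az": 0, "claw": 2.8}
  ]
}}

```text
time_s: 12.57
tcp_pos: [0.4432, 0.0875, 0.2056]
ee_rot: [[0.18, -0.984, -0.002], [-0.984, -0.18, -0.001], [0.0, 0.002, -1.0]]
wrist_force: [-0.6, -0.4, -0.1]
gripper_width: 0.323
gripper_force: 0.0
```

```bash
python3 -c "
from h import *
where()
q=capture('scene')[0];cv2.imwrite('pics/s4.png',cv2.resize(q[130:350,150:390,::-1],None,fx=2,fy=2))"
```

```text
t 12.5667 tray mm [-70.4  94.2] z above floor 80.6 toolx in tray [ 0.001 -1.   ] [ 5.e-04  2.e-03 -1.e+00] open mm 28.121730386000667 [-0.6 -0.4 -0.1]
```

View pics/s4.png

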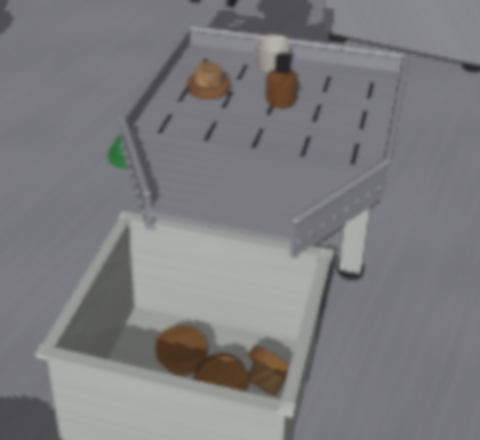

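Three bungs are in the pan. Bung 4 at (208,80), the cup and the vial all stand where they were. I'll descend and push.

{"fn": "drive_tool", "kwargs": {
  "rows": [
    {"tx": 0, "ty": 0, "tz": 2.5, "ax": 0, "ay": 0, "az": 0, "claw": 2.8},
    {"tx": 0, "ty": 0, "tz": 2.5, "ax": 0, "ay": 0, "az": 0, "claw": 2.8},
    {"tx": 0, "ty": 0, "tz": 2.5, "ax": 0, "ay": 0, "az": 0, "claw": 2.8},
    {"tx": 0, "ty": 0, "tz": 0, "ax": 0, "ay": 0, "az": 0, "claw": 2.8},
    {"tx": 0.7, "ty": 0, "tz": 0, "ax": 0, "ay": 0, "az": 0, "claw": 2.8},
    {"tx": 0.8, "ty": 0, "tz": 0, "ax": 0, "ay": 0, "az": 0, "claw": 2.8},
    {"tx": 1.0, "ty": 0, "tz": 0, "ax": 0, "ay": 0, "az": 0, "claw": 2.8},
    {"tx": 1.0, "ty": 0, "tz": 0, "ax": 0, "ay": 0, "az": 0, "claw": 2.8},
    {"tx": 1.0, "ty": 0, "tz": 0, "ax": 0, "ay": 0, "az": 0, "claw": 2.8},
    {"tx": 1.0, "ty": 0, "tz": 0, "ax": 0, "ay": 0, "az": 0, "claw": 2.8}
  ]
}}

```text
time_s: 13.45
tcp_pos: [0.4547, 0.031, 0.1323]
ee_rot: [[0.175, -0.984, 0.001], [-0.984, -0.175, 0.001], [-0.0, -0.002, -1.0]]
wrist_force: [0.4, -0.3, 0.4]
gripper_width: 0.32
gripper_force: 0.3
```

{"fn": "drive_tool", "kwargs": {
  "rows": [
    {"tx": 1.0, "ty": 0, "tz": 0, "ax": 0, "ay": 0, "az": 0, "claw": 2.8},
    {"tx": 1.0, "ty": 0, "tz": 0, "ax": 0, "ay": 0, "az": 0, "claw": 2.8},
    {"tx": 1.0, "ty": 0, "tz": 0, "ax": 0, "ay": 0, "az": 0, "claw": 2.8},
    {"tx": 1.0, "ty": -0.3, "tz": 0, "ax": 0, "ay": 0, "az": 0, "claw": 2.8},
    {"tx": 1.0, "ty": -0.3, "tz": 0, "ax": 0, "ay": 0, "az": 0, "claw": 2.8},
    {"tx": 1.0, "ty": -0.4, "tz": 0, "ax": 0, "ay": 0, "az": 0, "claw": 2.8},
    {"tx": 1.0, "ty": -0.4, "tz": 0, "ax": 0, "ay": 0, "az": 0, "claw": 2.8},
    {"tx": 1.0, "ty": -0.4, "tz": 0, "ax": 0, "ay": 0, "az": 0, "claw": 2.8},
    {"tx": 1.0, "ty": -0.4, "tz": 0, "ax": 0, "ay": 0, "az": 0, "claw": 2.8},
    {"tx": 0, "ty": 0, "tz": 0, "ax": 0, "ay": 0, "az": 0, "claw": 2.8}
  ]
}}

```text
time_s: 14.28
tcp_pos: [0.4929, -0.0539, 0.1313]
ee_rot: [[0.175, -0.985, 0.0], [-0.985, -0.175, -0.0], [0.0, -0.0, -1.0]]
wrist_force: [0.1, -0.1, 0.8]
gripper_width: 0.318
gripper_force: 0.0
```

```bash
python3 -c "
from h import *
where()
q=capture('scene')[0];cv2.imwrite('pics/s5.png',cv2.resize(q[130:350,150:390,::-1],None,fx=2,fy=2))"
```

```text
t 14.2833 tray mm [-46.9 -53.9] z above floor 6.3 toolx in tray [-0.005 -1.   ] [ 4.e-04 -2.e-04 -1.e+00] open mm 27.685714343630842 [ 0.1 -0.1  0.8]
```

View pics/s5.png

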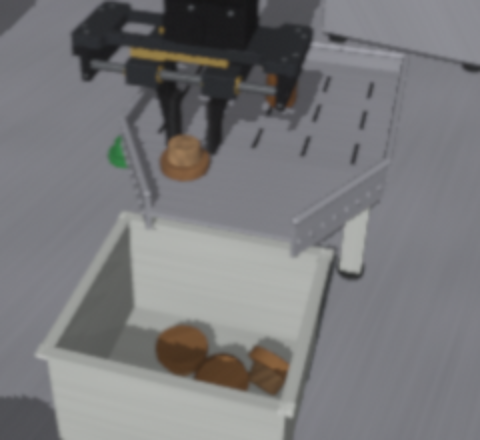

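Bung 4 at (185,157) is cradled by the fingers. I'll finish the push, lift, and back off to the side.

{"fn": "drive_tool", "kwargs": {
  "rows": [
    {"tx": 1.0, "ty": -0.3, "tz": 0, "ax": 0, "ay": 0, "az": 0, "claw": 2.8},
    {"tx": 1.0, "ty": -0.4, "tz": 0, "ax": 0, "ay": 0, "az": 0, "claw": 2.8},
    {"tx": 1.0, "ty": -0.4, "tz": 0, "ax": 0, "ay": 0, "az": 0, "claw": 2.8},
    {"tx": 1.0, "ty": -0.4, "tz": 0, "ax": 0, "ay": 0, "az": 0, "claw": 2.8},
    {"tx": 1.0, "ty": -0.4, "tz": 0, "ax": 0, "ay": 0, "az": 0, "claw": 2.8},
    {"tx": 1.0, "ty": -0.4, "tz": 0, "ax": 0, "ay": 0, "az": 0, "claw": 2.8},
    {"tx": 1.0, "ty": -0.4, "tz": 0, "ax": 0, "ay": 0, "az": 0, "claw": 2.8},
    {"tx": 1.0, "ty": -0.3, "tz": 0, "ax": 0, "ay": 0, "az": 0, "claw": 2.8},
    {"tx": 1.0, "ty": -0.2, "tz": 0, "ax": 0, "ay": 0, "az": 0, "claw": 2.8},
    {"tx": 1.0, "ty": 0, "tz": 0, "ax": 0, "ay": 0, "az": 0, "claw": 2.8}
  ]
}}

```text
time_s: 15.17
tcp_pos: [0.5414, -0.1464, 0.1315]
ee_rot: [[0.176, -0.984, 0.0], [-0.984, -0.176, -0.0], [0.0, -0.0, -1.0]]
wrist_force: [-0.1, 0.1, -0.1]
gripper_width: 0.323
gripper_force: 0.0
```

{"fn": "drive_tool", "kwargs": {
  "rows": [
    {"tx": 1.0, "ty": 0, "tz": 0, "ax": 0, "ay": 0, "az": 0, "claw": 2.8},
    {"tx": 0, "ty": 0, "tz": 0, "ax": 0, "ay": 0, "az": 0, "claw": 2.8},
    {"tx": 0, "ty": 0, "tz": 0, "ax": 0, "ay": 0, "az": 0, "claw": 2.8},
    {"tx": 0, "ty": 0, "tz": -2.5, "ax": 0, "ay": 0, "az": 0, "claw": 2.8},
    {"tx": 0, "ty": 0, "tz": -2.5, "ax": 0, "ay": 0, "az": 0, "claw": 2.8},
    {"tx": 0, "ty": 0, "tz": -2.5, "ax": 0, "ay": 0, "az": 0, "claw": 2.8},
    {"tx": 0, "ty": 0, "tz": 0, "ax": 0, "ay": 0, "az": 0, "claw": 2.8},
    {"tx": 0, "ty": 0, "tz": 0, "ax": 0, "ay": 0, "az": 0, "claw": 2.8},
    {"tx": 0, "ty": 0, "tz": 0, "ax": 0, "ay": 0, "az": 0, "claw": 2.8}
  ]
}}

```text
time_s: 15.92
tcp_pos: [0.5419, -0.1547, 0.2061]
ee_rot: [[0.176, -0.984, -0.001], [-0.984, -0.176, 0.001], [-0.001, 0.001, -1.0]]
wrist_force: [-0.1, -0.1, 0.4]
gripper_width: 0.321
gripper_force: 0.0
```

```bash
python3 -c "
from h import *
where()
q=capture('scene')[0];cv2.imwrite('pics/s6.png',cv2.resize(q[130:350,150:390,::-1],None,fx=2,fy=2))"
```

```text
t 15.9167 tray mm [ -16.8 -161.7] z above floor 81.1 toolx in tray [-0.003 -1.   ] [-9.e-04  8.e-04 -1.e+00] open mm 27.908720586141197 [-0.1 -0.1  0.4]
```

View pics/s6.png

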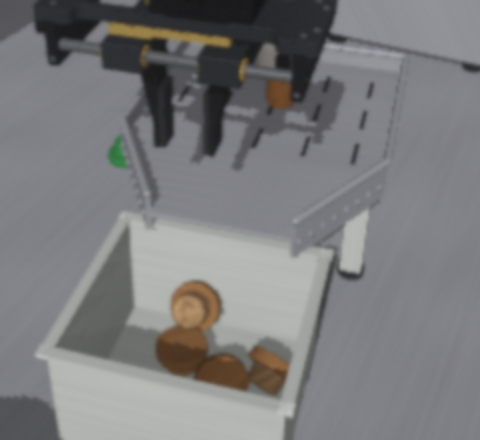

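All four bungs are in the pan, at (195,305), (182,348), (222,373) and (268,368). The vial and cup still stand on the tray, and the gripper is clear of everything. I'll hand in.

```bash
python3 -c "
from h import *
print(finish_job())"
```

```text
the job is handed in; nothing more can be done
None
```

All four bungs were pushed off the tray's mouth into the steel pan without pinching or lifting any, the cup and vial were left standing, and the job was handed in at about 16 s.

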